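Tidy the kitchen counter: sort capsules, spice jars and a bag clip

TASK

Put the odds and ends on the counter away: both coffee capsules in the black tray, both spice jars in the wooden crate and the orange bag clip in the green tin, each resting flat on the floor of its container, the jars and capsules standing upright as they do now, nothing stacked. Set the glass jars down gently, and leave the blue espresso cup standing where it is.

Things in the scene. Friction and masses are not known exactly. Their poses are not given: they have to be found in the camera images.
- capsule_purple: coffee capsule, purple, standing on its wide rim with the narrow end up: round, 29 mm high; rim 37 mm across and 3 mm thick at the bottom, body above it 31 mm across narrowing to 28 mm at 25 mm height; 15 g; origin at the centre of its underside, z up
- capsule_blue: coffee capsule, blue, standing on its wide rim with the narrow end up: round, 29 mm high; rim 37 mm across and 3 mm thick at the bottom, body above it 31 mm across narrowing to 28 mm at 25 mm height; 15 g; origin at the centre of its underside, z up
- jar_red: spice jar of amber glass with a paper label and a red lid, standing upright: round, 44 mm across, 70 mm high, about 120 g; origin at the centre of its underside, z up
- jar_yellow: spice jar of amber glass with a paper label and a yellow lid, standing upright: round, 44 mm across, 70 mm high, about 120 g; origin at the centre of its underside, z up
- bag_clip: orange plastic bag clip with a white line along it, a straight bar lying flat: 80 mm long (its x), 14 mm wide (its y), 18 mm high (its z); 25 g; origin at the centre of its underside
- capsule_tray: black plastic tray with a bright metal rim, for the coffee capsules, open, 20 mm high, outside 112 mm along its x by 142 mm along its y, walls and floor 6 mm thick (inside 100 x 130 mm); fixed to the counter, turned up to 0.2 rad; origin at the centre of its underside, z up
- spice_crate: brown wooden crate for the spice jars, open, 30 mm high, outside 112 mm along its x by 142 mm along its y, walls and floor 6 mm thick (inside 100 x 130 mm); fixed to the counter, turned up to 0.2 rad; origin at the centre of its underside, z up
- clip_tin: green open tin for the bag clip, 24 mm high, outside 112 mm along its x by 142 mm along its y, walls and floor 6 mm thick (inside 100 x 130 mm); fixed to the counter, turned up to 0.2 rad; origin at the centre of its underside, z up
- espresso_cup: blue ceramic espresso cup standing loose among the things, 62 mm across the rim, 58 mm high; not to be moved; origin at the centre of its underside, z up
Not all that is in view belongs to the job. Leave any yellow look-alike of the capsule_tray alone. Of the things that look like the bag_clip, take the one that is nearest to the robot's base at the start.

How it is judged (in metres and radians):
At the end, for the whole second after the job is handed in: Capsules in the black tray, jars in the wooden crate, clip in the green tin: origin within 50 mm (x) and 65 mm (y) of the container's centre, under 12 mm above its underside, upright or flat within 0.2 rad, at rest, released; the cup upright and within 25 mm of its start (x of capsule_purple in the frame of capsule_tray between -0.05 and 0.05 m and y of capsule_purple in the frame of capsule_tray between -0.065 and 0.065 m and z of capsule_purple in the frame of capsule_tray between 0 and 0.012 m and angle between each of capsule_purple, capsule_blue, jar_red, jar_yellow, bag_clip, espresso_cup's own z axis and vertical below 0.2 rad and linear speed of each of capsule_purple, capsule_blue, jar_red, jar_yellow, bag_clip below 0.02 m/s and contact force between the fingers and capsule_purple below 0.1 N and x of capsule_blue in the frame of capsule_tray between -0.05 and 0.05 m and y of capsule_blue in the frame of capsule_tray between -0.065 and 0.065 m and z of capsule_blue in the frame of capsule_tray between 0 and 0.012 m and contact force between the fingers and capsule_blue below 0.1 N and x of jar_red in the frame of spice_crate between -0.05 and 0.05 m and y of jar_red in the frame of spice_crate between -0.065 and 0.065 m and z of jar_red in the frame of spice_crate between 0 and 0.012 m and contact force between the fingers and jar_red below 0.1 N and x of jar_yellow in the frame of spice_crate between -0.05 and 0.05 m and y of jar_yellow in the frame of spice_crate between -0.065 and 0.065 m and z of jar_yellow in the frame of spice_crate between 0 and 0.012 m and contact force between the fingers and jar_yellow below 0.1 N and x of bag_clip in the frame of clip_tin between -0.05 and 0.05 m and y of bag_clip in the frame of clip_tin between -0.065 and 0.065 m and z of bag_clip in the frame of clip_tin between 0 and 0.012 m and contact force between the fingers and bag_clip below 0.1 N and distance of espresso_cup from where it was at the start of the episode below 0.025 m); the robot touches nothing.
It fails at once if the espresso cup is pushed more than 25 mm or tipped (distance of espresso_cup from where it was at the start of the episode above 0.025 m or angle between espresso_cup's own z axis and vertical above 0.3 rad).
It fails at once if a glass jar is dropped or slammed into the crate (over 60 N) (contact force between any of jar_red, jar_yellow and spice_crate above 60 N).
It also fails if it takes over 128 s, if anything falls off the work surface, if the arm or the gripper's body presses on something with over 40 N, if the wrist force passes 120 N, or if a joint passes its speed limit or range.

ROBOT

A 6-joint arm with a two-finger parallel gripper is mounted at the origin on the work surface. World frame = base frame: x ahead of the robot, y to its left, z up, the work surface at z = 0. Lengths are in m, angles in degrees, forces in N, time in s.
With the tool pointing down it reaches from about 0.25 to 0.725 m from the base axis. Payload 9.7 kg.
Tool frame: the origin (TCP) lies at the very end of the fingers, on their centre line; the grasp point (between the pads) lies 19 mm behind it; z points along the fingers, y is the line along which they close (so a half turn about z gives the same grasp; the last joint's range is limited). The gripper opens to 85 mm and grips with 20 to 120 N. Pads are 22 mm wide; open, the fingers measure 114 mm over their backs; the gripper's body (76 mm by 85 mm) begins 54 mm behind the grasp point. The pads swing forward as they close: fully open they stand 13 mm farther back than shut.
Start: joints at [75.974, 4.979, 10.078, 95.1, 0, 90], TCP at [0.133, 0.534, 0.231] pointing down, gripper open.
Joint ranges: [-179.16, 179.16], [-48.56, 103.87], [-65.8, 70.77], [-126.05, 130.52], [-82.76, 87.17], [-180, 180]. Speed limits (degrees/s): [127.2, 127.2, 147.25, 180, 180, 180].

INTERFACE

Orientations are given as [roll, pitch, yaw] about the fixed x, y, z axes, in that order (R = Rz(yaw) Ry(pitch) Rx(roll)).
In Python, from workcell import bot gives the robot as it stands.
- The arm moves only by the tool arm_command, never from a script. Its argument "series" is a list of rows, each a list of 4 numbers: the shift along the tool's x, y, z in m, then the turn about the tool's z in rad. A call has exactly 5 rows; each row is the pose to reach, as a shift and turn from the pose commanded when the call began, along the tool's axes at that moment; what a row does not reach only later rows make up. A row lasts 1/10 s, in which the tool goes at most 50 mm and 8.59 degrees, less where a joint would pass 70% of its speed; a pose out of reach is approached as far as the arm can. A call with a gripper value outside its range is refused whole. "hand" is the finger opening in m, from 0 to 0.0854, set as the call begins (left out, the last holds). The fingers move at their own pace and stop on an object; "grip_force" is the grip in N (left out, the last holds). Time passes only in rows, so rows that repeat a pose let the fingers close, or fill a call up. It gives the time, the measured TCP pose, the force, the opening and the grip force at its end, in the units of the state.
- bot.get_obs(): the state, without advancing time (a new reading comes with each control period).
- bot.camera(name): name is "scene" or "top" or "wrist"; returns a dict with "color" (480x640x3 uint8, blue, green, red), "camera_matrix" (3x3 intrinsics, pixels), "xyz" and "orientation" of the camera in the world; the wrist camera has in their place "T_tool_cam" (4x4, takes a point from camera to tool coordinates, whose origin is the TCP and whose axes are the flange's). Camera axes: x right, y up, looking along -z (the intrinsics and any distortion apply to the point x, -y, -z); pixel columns grow to the right and rows downward; lengths in m; the calibration is good to about 2 mm. The wrist camera is an equidistant fisheye: a pixel r from the principal point sees the ray r / f radians off the axis. A picture is of the moment at which its call begins: read the wrist's pose just before it. There is no depth.
- bot.job_done(): hands the job in; it is judged then, once.
Trained networks look in the newest picture that a camera, given by its name, has taken for a name from the list of things; names that differ only in an ending like _2 or _b are one class to them, and where a whole thing is asked for, a point or a joint stands for the part that bears it (a point fixed in the world has none). Each returns a list of dicts, best first, with "confidence" (0 to 1); they miss things now and then, are a little off and sometimes report something else, mostly with a low value. They report only what shows in the picture. A call takes as long as a camera call. They do not tell look-alikes from the thing itself.
- bot.find_in(camera, target): "location" ([column, row] in pixels, amid what is visible of it).
- bot.mark_of(camera, target): "location" ([column, row] in pixels: a listed point, or the origin of a listed thing).
The state is a dict: "time": time; "q": joint angles; "qd": joint speeds; "joint_efforts": joint torques, N m; "ee_pos": TCP position; "tcp_rot": TCP orientation; "wrist_force": force on the tool from outside, world axes, zero at the start; "torque": the same for the moment, N m; "opening": finger opening in m; "grasp_force": force on a finger pad.
Only numpy, scipy, OpenCV 4.12 (cv2) and the standard library are available. Lean on these libraries where they do the work, as an engineer would, in place of code of your own. Each camera call takes 0.05 s, during which the arm holds its last target. There are 200 camera calls.

## Working session

There is one attempt and no reset: what is moved stays moved. The work goes in short steps, Python scripts to look and compute and a tool call to move; the robot and the scene stay as the last step left them, time stands still between calls to the robot, and variables do not carry over. Pictures are saved under pics/ and viewed, at most 14 in all, crops included, and the job is handed in when it is done.

Besides the shell and the picture viewer there is one more tool, called after "Request:" as name(argument=value, ...), one argument or row to a line, values as JSON. arm_command: Moves the arm, as the interface text tells. Its arguments: {"type":"object","properties":{"series":{"type":"array"},"hand":{"type":"number"},"grip_force":{"type":"number"}},"required":["series"]}

```bash
ls; mkdir -p pics; cat > h.py <<'E'
import numpy as np, cv2
from scipy.spatial.transform import Rotation as R
from workcell import bot
NAMES="capsule_purple capsule_blue jar_red jar_yellow bag_clip capsule_tray spice_crate clip_tin espresso_cup".split()
def Rc(o):
    o=np.array(o,float)
    return o if o.shape==(3,3) else R.from_euler('xyz',o,degrees=True).as_matrix()
def ray2z(c,px,z):
    K=np.array(c["camera_matrix"]); d=np.linalg.inv(K)@[px[0],px[1],1.]
    d=Rc(c["orientation"])@[d[0],-d[1],-d[2]]; p=np.array(c["xyz"])
    return p+d*(z-p[2])/d[2]
E
python3 - <<'E'
from h import *
for n in ("top","scene"):
    c=bot.camera(n); cv2.imwrite(f"pics/{n}0.png",c["color"])
    print(n,{k:np.round(v,3).tolist() for k,v in c.items() if k!="color"})
    for t in NAMES:
        for f in (bot.find_in,bot.mark_of):
            print(t,f.__name__,[(np.round(r["location"],1).tolist(),round(r["confidence"],2),np.round(ray2z(c,r["location"],0)[:2],3).tolist()) for r in f(n,t)])
o=bot.get_obs(); print(o)
E
```

```text
pics
top {'camera_matrix': [[510.79, 0.0, 320.603], [0.0, 510.79, 237.217], [0.0, 0.0, 1.0]], 'xyz': [0.319, -0.047, 1.155], 'orientation': [9.353, 0.363, -91.501]}
capsule_purple call [([278.9, 255.3], 0.66, [0.47, 0.051])]
capsule_purple call [([280.0, 252.9], 0.62, [0.475, 0.049])]
capsule_blue call [([390.0, 273.9], 0.51, [0.421, -0.199])]
capsule_blue call [([387.1, 271.3], 0.65, [0.427, -0.193])]
jar_red call [([446.8, 283.6], 0.59, [0.395, -0.326])]
jar_red call [([444.3, 284.5], 0.77, [0.393, -0.32])]
jar_yellow call [([213.1, 284.2], 0.96, [0.408, 0.201])]
jar_yellow call [([216.1, 281.7], 0.92, [0.413, 0.194]), ([278.9, 255.4], 0.65, [0.47, 0.051])]
bag_clip call [([322.3, 258.2], 0.77, [0.46, -0.047]), ([494.8, 280.4], 0.74, [0.4, -0.435]), ([287.4, 110.6], 0.66, [0.818, 0.027])]
bag_clip call [([290.8, 111.2], 0.75, [0.816, 0.019]), ([324.3, 259.1], 0.67, [0.458, -0.052]), ([493.1, 278.6], 0.64, [0.404, -0.431])]
capsule_tray call [([136.8, 132.8], 0.95, [0.772, 0.385]), ([424.4, 361.3], 0.92, [0.226, -0.266]), ([304.5, 177.1], 0.69, [0.652, -0.011])]
capsule_tray call [(
[... 2238 characters left out ...]
4.1, 189.9], 0.62, [0.368, 0.314])]
{'time': 1.9, 'q': array([7.59744424e+01, 4.98169091e+00, 1.00785079e+01, 9.50998470e+01,
       7.75682446e-04, 9.00004296e+01]), 'qd': array([-0.0706883 ,  0.02079626, -0.05758463,  0.0011482 ,  0.09809057,
        0.0762951 ]), 'joint_efforts': array([ 1.18419321e-04, -5.20095134e+01,  4.64855504e+01,  1.77864684e-03,
       -4.53861844e-05,  8.11648732e-06]), 'ee_pos': array([0.13329116, 0.53360347, 0.23125999]), 'tcp_rot': array([-1.79996970e+02, -7.75659725e-04,  1.65974013e+02]), 'wrist_force': array([ 0.41516035, -1.34136149,  0.39102364]), 'torque': array([ 0.02626898, -0.02317694, -0.00657018]), 'grasp_force': 0.0, 'opening': 0.08527010767137479}
```

View pics/top0.png

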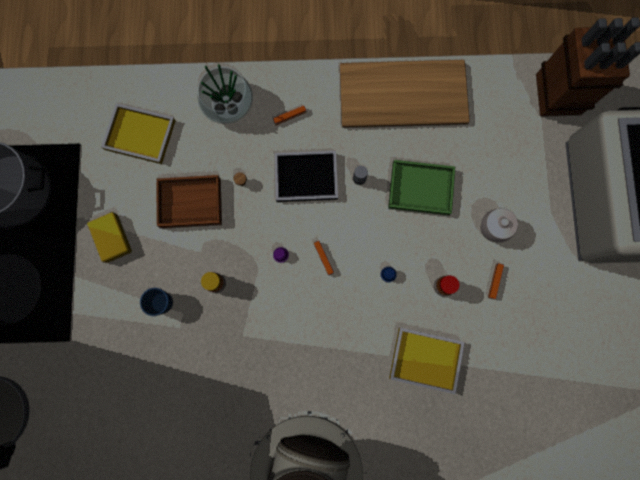

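View pics/scene0.png

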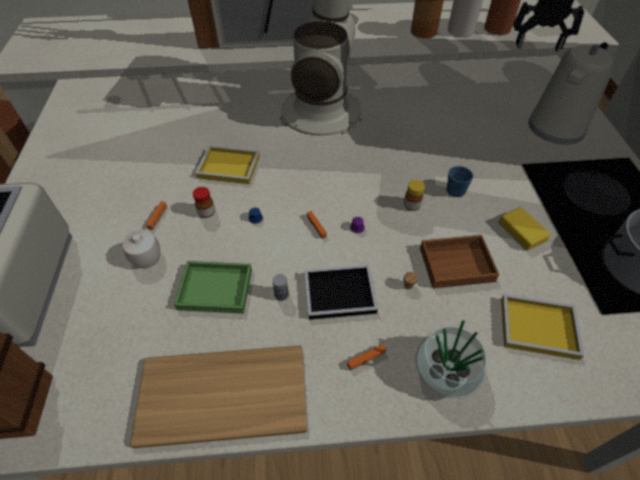

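The top view shows the black tray at (306,176), the crate at (189,201), the tin at (421,188), purple at (280,255), blue at (389,274), the red lid at (448,285) and the yellow lid at (212,282). The clip nearest the base is at (324,258), and the cup is at (155,302). Next I'll refine these by colour in the top view.

```bash
python3 - <<'E'
from h import *
c=bot.camera("top"); im=c["color"].astype(int); hsv=cv2.cvtColor(c["color"],cv2.COLOR_BGR2HSV).astype(int)
H,S,V=hsv[...,0],hsv[...,1],hsv[...,2]
def seg(name,px,half,m,z):
    w=np.zeros(m.shape,np.uint8); x,y=px
    w[y-half:y+half,x-half:x+half]=m[y-half:y+half,x-half:x+half]
    n,l,s,ce=cv2.connectedComponentsWithStats(w); i=1+np.argmax(s[1:,4])
    pts=np.argwhere(l==i)[:,::-1].astype(float)
    W=np.array([ray2z(c,p,z)[:2] for p in pts],np.float32)
    r=cv2.minAreaRect(W); mid=np.mean(W,0)
    b=cv2.boxPoints(r); e1,e2=b[1]-b[0],b[2]-b[1]; e=e1 if np.linalg.norm(e1)>np.linalg.norm(e2) else e2
    print(name,len(pts),"mean",mid.round(4),"rectc",np.round(r[0],4),"size",np.round(r[1],4),"longdir deg",round(np.degrees(np.arctan2(e[1],e[0])),1))
sat=S>110
seg("purple",(280,255),14,sat&(H>125)&(H<165),.02)
seg("blue",(389,274),14,sat&(H>95)&(H<125),.02)
seg("red",(448,285),16,(S>150)&((H<8)|(H>172)),.07)
seg("yellow",(212,282),16,(S>150)&(H>18)&(H<35),.07)
seg("clip",(324,258),24,(S>140)&(H<20),.014)
seg("crate",(189,201),45,(S>90)&(H<20),.02)
seg("tin",(421,188),45,(S>90)&(H>40)&(H<80),.016)
seg("tray",(306,176),32,(V<60),.008)
for p in [(280,255),(389,274),(448,285),(212,282),(324,258),(324,250),(189,201),(189,180),(421,188),(306,176)]: print(p,hsv[p[1],p[0]])
E
```

```text
purple 163 mean [0.4691 0.0464] rectc [0.4689 0.0462] size [0.0292 0.0295] longdir deg -0.9
blue 164 mean [ 0.4191 -0.1926] rectc [ 0.4193 -0.1928] size [0.0311 0.0302] longdir deg 42.9
red 291 mean [ 0.3887 -0.3131] rectc [ 0.3876 -0.3128] size [0.0406 0.038 ] longdir deg 88.5
yellow 284 mean [0.4096 0.1914] rectc [0.4095 0.1915] size [0.0407 0.0373] longdir deg 74.5
clip 201 mean [ 0.4609 -0.0494] rectc [ 0.4609 -0.0494] size [0.079  0.0129] longdir deg 23.0
crate 3146 mean [0.5975 0.2548] rectc [0.5981 0.2544] size [0.1169 0.1444] longdir deg -88.3
tin 3002 mean [ 0.6165 -0.2796] rectc [ 0.6168 -0.2794] size [0.1432 0.1148] longdir deg 81.9
tray 2326 mean [ 0.6554 -0.0136] rectc [ 0.6559 -0.0134] size [0.0998 0.1307] longdir deg -89.2
(280, 255) [141 186  81]
(389, 274) [112 196  61]
(448, 285) [  0 226 105]
(212, 282) [ 23 202 116]
(324, 258) [ 11 215 121]
(324, 250) [10 50 77]
(189, 201) [ 10 177  72]
(189, 180) [ 15 255  24]
(421, 188) [ 53 124  82]
(306, 176) [90 85  3]
```

Request:
arm_command(
  series=[
    [0,0,0,0.15],
    [0,0,0,0.3],
    [0,0,0,0.45],
    [0,0,0,0.6],
    [0,0,0,0.74],
  ],
  hand=0.085,
  grip_force=30,
)

```text
time: 2.45
ee_pos: [0.1333, 0.5336, 0.2313]
tcp_rot: [-180.0, -0.0, 123.2]
wrist_force: [-0.4, 0.5, 0.3]
opening: 0.0853
grasp_force: 0.0
```

Request:
arm_command(
  series=[
    [0,0,0,0.148],
    [0,0,0,0.296],
    [0,0,0,0.444],
    [0,0,0,0.579],
    [0,0,0,0.579],
  ],
)

```text
time: 2.95
ee_pos: [0.1333, 0.5336, 0.2313]
tcp_rot: [-180.0, 0.0, 90.3]
wrist_force: [0.7, -0.9, 0.2]
opening: 0.0849
grasp_force: 0.0
```

Request:
arm_command(
  series=[
    [-0.027,0.022,0,0],
    [-0.058,0.046,0,0],
    [-0.089,0.071,0,0],
    [-0.12,0.096,0,0],
    [-0.15,0.12,0,0],
  ],
)

```text
time: 3.45
ee_pos: [0.2551, 0.3831, 0.2314]
tcp_rot: [180.0, -0.0, 90.7]
wrist_force: [0.5, -0.0, 0.0]
opening: 0.0846
grasp_force: 0.0
```

Request:
arm_command(
  series=[
    [-0.034,0.028,0,0],
    [-0.07,0.057,0,0],
    [-0.106,0.086,0.01,0],
    [-0.142,0.116,0.02,0],
    [-0.17,0.14,0.03,0],
  ],
)

```text
time: 3.95
ee_pos: [0.3967, 0.2134, 0.2012]
tcp_rot: [179.9, -0.0, 90.6]
wrist_force: [0.1, 1.0, -0.6]
opening: 0.0849
grasp_force: 0.0
```

```bash
cat >> h.py <<'E'
def wrist(pic=None):
    o=bot.get_obs(); c=bot.camera("wrist"); T=np.array(c["T_tool_cam"]); K=np.array(c["camera_matrix"])
    Rt=Rc(o["tcp_rot"]); p=o["ee_pos"]+Rt@T[:3,3]
    if pic: cv2.imwrite(pic,c["color"])
    def f(px,z):
        u=(px[0]-K[0,2]); v=(px[1]-K[1,2]); r=np.hypot(u,v); th=r/K[0,0]
        d=np.array([np.sin(th)*u/r,-np.sin(th)*v/r,-np.cos(th)]); d=Rt@T[:3,:3]@d
        return (p+d*(z-p[2])/d[2])[:2].round(4)
    return c,f
E
python3 - <<'E'
from h import *
c,f=wrist("pics/w1.png")
for t,z in (("jar_yellow",0),("espresso_cup",0),("spice_crate",0)):
    print(t,[(np.round(r["location"]),round(r["confidence"],2),f(r["location"],z)) for r in bot.mark_of("wrist",t)])
hsv=cv2.cvtColor(c["color"],cv2.COLOR_BGR2HSV).astype(int)
m=(hsv[...,1]>150)&(hsv[...,0]>18)&(hsv[...,0]<35)&(hsv[...,2]>60)
n,l,s,ce=cv2.connectedComponentsWithStats(m.astype(np.uint8))
for i in range(1,n):
    if s[i,4]>100: print(s[i],ce[i],f(ce[i],.07))
print(bot.get_obs()["ee_pos"])
E
```

```text
jar_yellow [(array([329., 228.]), 0.79, array([0.4113, 0.1927]))]
espresso_cup [(array([287.,  96.]), 0.57, array([0.371 , 0.3174]))]
spice_crate [(array([514., 173.]), 0.88, array([0.5998, 0.255 ]))]
[ 403    0  107   28 1570] [444.69171975   8.59872611] [0.4933 0.3876]
[599  11  18  56 464] [608.28017241  38.92025862] [0.6621 0.3983]
[ 603   20   37  123 2948] [625.45861601  84.6197422 ] [0.6862 0.3592]
[ 307  223   49   52 2055] [331.14014599 248.14160584] [0.4102 0.1971]
[0.39571552 0.21480721 0.20117409]
```

View pics/w1.png

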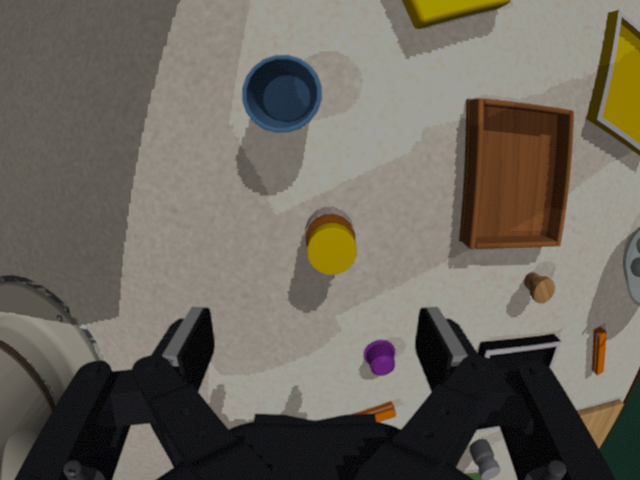

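The wrist view shows the yellow jar at (331,248) and the cup at (283,92), well clear of it. The crate is at (518,173), which agrees with the top view.

Request:
arm_command(
  series=[
    [-0.01,0.008,0.02,0],
    [-0.02,0.0145,0.06,0],
    [-0.0205,0.0145,0.1,0],
    [-0.0205,0.0145,0.14,0],
    [-0.0205,0.0145,0.166,0],
  ],
)

```text
time: 4.65
ee_pos: [0.4087, 0.1958, 0.033]
tcp_rot: [-179.9, 0.0, 90.6]
wrist_force: [-0.3, 0.4, 0.7]
opening: 0.0852
grasp_force: 0.0
```

Request:
arm_command(
  series=[
    [0,0,0,0],
    [0,0,0,0],
    [0,0,0,0],
    [0,0,0,0],
    [0,0,0,0],
  ],
  hand=0.03,
  grip_force=30,
)

```text
time: 5.15
ee_pos: [0.4108, 0.196, 0.0378]
tcp_rot: [179.9, -0.1, 90.5]
wrist_force: [-4.2, 1.4, 6.4]
opening: 0.0403
grasp_force: 29.5
```

Request:
arm_command(
  series=[
    [0,0,0,0],
    [0,0,0,0],
    [0,0,0,0],
    [0,0,-0.01,0],
    [0,0,-0.02,0],
  ],
)

```text
time: 5.65
ee_pos: [0.4106, 0.1953, 0.057]
tcp_rot: [179.9, -0.0, 90.4]
wrist_force: [0.9, 0.4, -0.9]
opening: 0.0398
grasp_force: 29.9
```

Request:
arm_command(
  series=[
    [0,0,-0.03,0],
    [0.01,0.02,-0.06,0],
    [0.025,0.055,-0.06,0],
    [0.045,0.09,-0.06,0],
    [0.06,0.125,-0.06,0],
  ],
)

```text
time: 6.15
ee_pos: [0.5366, 0.2571, 0.117]
tcp_rot: [179.9, -0.1, 90.4]
wrist_force: [0.4, 0.6, -1.2]
opening: 0.04
grasp_force: 30.3
```

Request:
arm_command(
  series=[
    [0.015,0.03,0,0],
    [0.026,0.055,0,0],
    [0.031,0.0625,0.01,0],
    [0.031,0.0625,0.025,0],
    [0.031,0.0625,0.04,0],
  ],
)

```text
time: 6.65
ee_pos: [0.5962, 0.287, 0.0741]
tcp_rot: [-180.0, 0.0, 90.4]
wrist_force: [-0.4, -0.5, -1.7]
opening: 0.0403
grasp_force: 30.3
```

Request:
arm_command(
  series=[
    [0,0,0.01,0],
    [0,0,0.018,0],
    [0,0,0.022,0],
    [0,0,0.026,0],
    [0,0,0.029,0],
  ],
)

```text
time: 7.15
ee_pos: [0.5971, 0.2874, 0.0465]
tcp_rot: [180.0, -0.0, 90.4]
wrist_force: [-0.2, -0.8, -1.9]
opening: 0.0398
grasp_force: 30.3
```

Request:
arm_command(
  series=[
    [0,0,0.001,0],
    [0,0,0.002,0],
    [0,0,0.003,0],
    [0,0,0.004,0],
    [0,0,0.004,0],
  ],
)

```text
time: 7.65
ee_pos: [0.5973, 0.2874, 0.0439]
tcp_rot: [179.9, -0.0, 90.4]
wrist_force: [-3.3, -1.6, 8.3]
opening: 0.0396
grasp_force: 32.5
```

Request:
arm_command(
  series=[
    [0,0,-0.001,0],
    [0,0,-0.001,0],
    [0,0,-0.001,0],
    [0,0,-0.001,0],
    [0,0,-0.001,0],
  ],
  hand=0.075,
)

```text
time: 8.15
ee_pos: [0.597, 0.2873, 0.0431]
tcp_rot: [-180.0, 0.0, 90.4]
wrist_force: [-0.0, 0.4, -0.0]
opening: 0.0752
grasp_force: 0.0
```

Request:
arm_command(
  series=[
    [0,0,-0.03,0],
    [0,0,-0.07,0],
    [0,0,-0.11,0],
    [0,-0.01,-0.15,0],
    [-0.02,-0.04,-0.15,0],
  ],
)

```text
time: 8.65
ee_pos: [0.5606, 0.2694, 0.1996]
tcp_rot: [179.5, -0.3, 90.4]
wrist_force: [-0.3, -0.8, 0.5]
opening: 0.075
grasp_force: 0.0
```

Request:
arm_command(
  series=[
    [-0.036,-0.014,0.0,0],
    [-0.08,-0.032,0,0],
    [-0.124,-0.05,0.0,0],
    [-0.168,-0.067,0.02,0],
    [-0.2,-0.08,0.05,0],
  ],
  hand=0.085,
)

```text
time: 9.15
ee_pos: [0.4785, 0.0648, 0.1446]
tcp_rot: [179.8, -0.0, 90.4]
wrist_force: [0.9, -0.6, -0.2]
opening: 0.0855
grasp_force: 0.0
```

Request:
arm_command(
  series=[
    [-0.02,-0.008,0.01,0],
    [-0.02,-0.008,0.02,0],
    [-0.02,-0.008,0.03,0],
    [-0.02,-0.008,0.03,0],
    [-0.02,-0.008,0.03,0],
  ],
)

```text
time: 9.65
ee_pos: [0.4711, 0.0473, 0.1134]
tcp_rot: [180.0, -0.0, 90.5]
wrist_force: [0.9, 0.1, 0.3]
opening: 0.0849
grasp_force: 0.0
```

```bash
cat >> h.py <<'E'
def blob(c,f,lo,hi,z,smin=110,amin=60):
    hsv=cv2.cvtColor(c["color"],cv2.COLOR_BGR2HSV); 
    m=cv2.inRange(hsv,(lo,smin,40),(hi,255,255))
    n,l,s,ce=cv2.connectedComponentsWithStats(m)
    for i in range(1,n):
        if s[i,4]>amin: print(s[i],ce[i].round(),f(ce[i],z))
E
python3 - <<'E'
from h import *
c,f=wrist("pics/w2.png")
print(bot.get_obs()["ee_pos"],bot.get_obs()["tcp_rot"])
blob(c,f,125,165,.025)
for t in ("capsule_purple","capsule_tray","jar_yellow"): print(t,[(np.round(r["location"]),round(r["confidence"],2),f(r["location"],0)) for r in bot.mark_of("wrist",t)])
E
```

```text
[0.47120335 0.04720153 0.11369533] [ 1.79974552e+02 -3.15129341e-03  9.04677344e+01]
[ 291  210   49   54 2021] [315. 236.] [0.4717 0.0542]
capsule_purple [(array([312., 234.]), 0.58, array([0.4699, 0.0482]))]
capsule_tray [(array([126., 469.]), 0.81, array([ 0.2384, -0.2587])), (array([520., 306.]), 0.57, array([ 0.6513, -0.0155]))]
jar_yellow []
```

Request:
arm_command(
  series=[
    [0.001,-0.001,0.03,0],
    [0.001,-0.001,0.06,0],
    [0.001,-0.001,0.085,0],
    [0.001,-0.001,0.1,0],
    [0.001,-0.001,0.106,0],
  ],
)

```text
time: 10.35
ee_pos: [0.469, 0.0476, 0.0059]
tcp_rot: [-179.9, 0.0, 90.4]
wrist_force: [-0.5, 1.0, 0.0]
opening: 0.0848
grasp_force: 0.0
```

Request:
arm_command(
  series=[
    [0,0,0,0],
    [0,0,0,0],
    [0,0,0,0],
    [0,0,0,0],
    [0,0,0,0],
  ],
  hand=0.02,
  grip_force=20,
)

```text
time: 10.85
ee_pos: [0.4704, 0.0475, 0.0083]
tcp_rot: [179.9, -0.0, 90.4]
wrist_force: [-0.7, -1.1, 6.3]
opening: 0.0286
grasp_force: 19.8
```

Request:
arm_command(
  series=[
    [0,0,0,0],
    [0,0,0,0],
    [0,0,-0.005,0],
    [0,0,-0.02,0],
    [0,0,-0.04,0],
  ],
)

```text
time: 11.35
ee_pos: [0.469, 0.0474, 0.0473]
tcp_rot: [-179.9, 0.0, 90.4]
wrist_force: [-0.1, -0.5, -0.2]
opening: 0.0281
grasp_force: 19.8
```

Request:
arm_command(
  series=[
    [-0.003,0.02,-0.02,0],
    [-0.009,0.06,-0.02,0],
    [-0.016,0.1,-0.02,0],
    [-0.023,0.14,-0.02,0],
    [-0.029,0.175,-0.02,0],
  ],
)

```text
time: 11.85
ee_pos: [0.6467, 0.0192, 0.0673]
tcp_rot: [180.0, 0.0, 90.4]
wrist_force: [1.1, -0.2, 0.3]
opening: 0.0284
grasp_force: 19.9
```

Request:
arm_command(
  series=[
    [-0.002,0.0115,0,0],
    [-0.002,0.0115,0.01,0],
    [-0.002,0.0115,0.025,0],
    [-0.002,0.0115,0.04,0],
    [-0.002,0.0115,0.05,0],
  ],
)

```text
time: 12.35
ee_pos: [0.6547, 0.018, 0.0151]
tcp_rot: [-179.9, -0.0, 90.4]
wrist_force: [-0.3, 0.0, 0.1]
opening: 0.0285
grasp_force: 19.9
```

Request:
arm_command(
  series=[
    [0,0,0.001,0],
    [0,0,0.002,0],
    [0,0,0.003,0],
    [0,0,0.004,0],
    [0,0,0.004,0],
  ],
)

```text
time: 12.85
ee_pos: [0.6566, 0.0178, 0.0141]
tcp_rot: [180.0, -0.0, 90.4]
wrist_force: [-3.3, -0.6, 3.5]
opening: 0.0284
grasp_force: 21.5
```

Contact; release and retreat toward the blue capsule.

Request:
arm_command(
  series=[
    [0,0,-0.001,0],
    [0,0,-0.001,0],
    [0,0,-0.001,0],
    [0,0,-0.001,0],
    [0,0,-0.001,0],
  ],
  hand=0.045,
)

```text
time: 13.35
ee_pos: [0.6564, 0.0177, 0.0142]
tcp_rot: [-180.0, 0.0, 90.4]
wrist_force: [0.8, -0.7, -0.4]
opening: 0.0453
grasp_force: 0.0
```

Request:
arm_command(
  series=[
    [0,0,-0.02,0],
    [0,0,-0.05,0],
    [0,0,-0.09,0],
    [-0.02,-0.02,-0.12,0],
    [-0.045,-0.05,-0.12,0],
  ],
)

```text
time: 13.85
ee_pos: [0.6088, -0.0274, 0.1389]
tcp_rot: [179.6, 0.0, 90.5]
wrist_force: [-0.4, -1.0, 0.6]
opening: 0.0448
grasp_force: 0.0
```

Request:
arm_command(
  series=[
    [-0.03,-0.036,0,0],
    [-0.06,-0.072,0,0],
    [-0.09,-0.108,0,0],
    [-0.12,-0.145,0,0],
    [-0.15,-0.175,0,0],
  ],
  hand=0.085,
)

```text
time: 14.35
ee_pos: [0.4309, -0.1796, 0.1345]
tcp_rot: [180.0, 0.0, 90.4]
wrist_force: [1.2, -0.5, -0.3]
opening: 0.0854
grasp_force: 0.0
```

```bash
python3 - <<'E'
from h import *
c,f=wrist("pics/w3.png")
print(bot.get_obs()["ee_pos"],bot.get_obs()["tcp_rot"])
blob(c,f,100,122,.025)
for t in ("capsule_blue","jar_red","bag_clip","clip_tin"): print(t,[(np.round(r["location"]),round(r["confidence"],2),f(r["location"],0)) for r in bot.mark_of("wrist",t)])
E
```

```text
[ 0.42789458 -0.18270254  0.13475925] [-1.79927384e+02  1.01887672e-01  9.02842345e+01]
[ 279  224   45   49 1670] [301. 248.] [ 0.4215 -0.1881]
capsule_blue [(array([301., 246.]), 0.68, array([ 0.4208, -0.1954]))]
jar_red [(array([268., 366.]), 0.8, array([ 0.389 , -0.3127])), (array([357.,  54.]), 0.19, array([ 0.4616, -0.0483]))]
bag_clip [(array([355.,  56.]), 0.59, array([ 0.4601, -0.0493]))]
clip_tin [(array([506., 333.]), 0.85, array([ 0.6175, -0.2839]))]
```

View pics/w3.png

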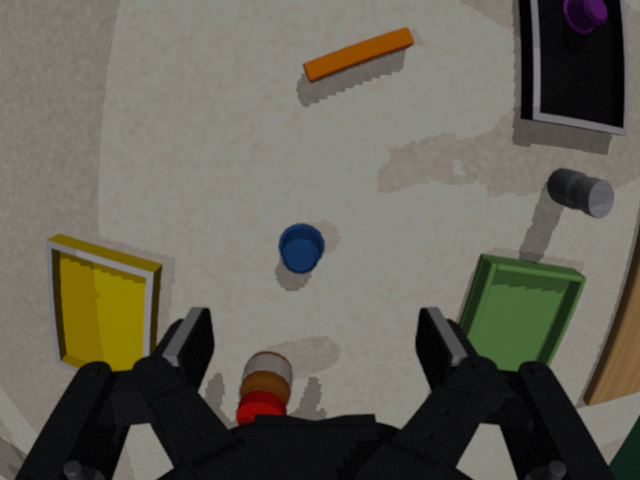

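The wrist view shows the purple capsule upright in the black tray at (585,12), and the blue capsule at (301,247), about (0.4205, -0.1935).

Request:
arm_command(
  series=[
    [-0.011,-0.0075,0.035,0],
    [-0.011,-0.0075,0.07,0],
    [-0.011,-0.0075,0.1,0],
    [-0.011,-0.0075,0.12,0],
    [-0.011,-0.0075,0.128,0],
  ],
)

```text
time: 15.1
ee_pos: [0.425, -0.1885, 0.004]
tcp_rot: [-179.8, -0.1, 90.5]
wrist_force: [0.5, 0.8, 0.7]
opening: 0.0852
grasp_force: 0.0
```

Request:
arm_command(
  series=[
    [0,0,0,0],
    [0,0,0,0],
    [0,0,0,0],
    [0,0,0,0],
    [0,0,0,0],
  ],
  hand=0.02,
  grip_force=20,
)

```text
time: 15.6
ee_pos: [0.4261, -0.1901, 0.0075]
tcp_rot: [179.9, 0.0, 90.4]
wrist_force: [-1.6, 1.4, 6.8]
opening: 0.0283
grasp_force: 19.8
```

Request:
arm_command(
  series=[
    [0,0,0,0],
    [0,0,0,0],
    [0,0,-0.005,0],
    [0,0,-0.02,0],
    [0,0,-0.04,0],
  ],
)

```text
time: 16.1
ee_pos: [0.4248, -0.1897, 0.0464]
tcp_rot: [-179.9, -0.0, 90.4]
wrist_force: [0.1, -0.2, -0.2]
opening: 0.0287
grasp_force: 19.9
```

Request:
arm_command(
  series=[
    [0.02,0.02,-0.03,0],
    [0.05,0.045,-0.055,0],
    [0.08,0.08,-0.055,0],
    [0.11,0.115,-0.055,0],
    [0.135,0.15,-0.055,0],
  ],
)

```text
time: 16.6
ee_pos: [0.5758, -0.0522, 0.1021]
tcp_rot: [179.9, 0.0, 90.4]
wrist_force: [-0.1, -0.7, 0.4]
opening: 0.0283
grasp_force: 19.9
```

Request:
arm_command(
  series=[
    [0.008,0.035,0,0],
    [0.011,0.065,0,0],
    [0.011,0.081,0.01,0],
    [0.011,0.081,0.035,0],
    [0.011,0.081,0.06,0],
  ],
)

```text
time: 17.1
ee_pos: [0.6561, -0.0422, 0.0408]
tcp_rot: [180.0, 0.0, 90.4]
wrist_force: [0.2, -0.5, -0.7]
opening: 0.0282
grasp_force: 19.9
```

Request:
arm_command(
  series=[
    [0,0,0.01,0],
    [0,0,0.018,0],
    [0,0,0.023,0],
    [0,0,0.026,0],
    [0,0,0.029,0],
  ],
)

```text
time: 17.6
ee_pos: [0.6559, -0.0423, 0.0134]
tcp_rot: [179.9, 0.0, 90.4]
wrist_force: [-6.1, 0.5, 27.2]
opening: 0.0284
grasp_force: 23.3
```

Request:
arm_command(
  series=[
    [0,0,-0.002,0],
    [0,0,-0.002,0],
    [0,0,-0.002,0],
    [0,0,-0.002,0],
    [0,0,-0.002,0],
  ],
  hand=0.045,
)

```text
time: 18.1
ee_pos: [0.6553, -0.0422, 0.0143]
tcp_rot: [-180.0, -0.0, 90.4]
wrist_force: [-0.1, 0.4, 0.7]
opening: 0.045
grasp_force: 0.0
```

Request:
arm_command(
  series=[
    [0,0,-0.02,0],
    [0,0,-0.05,0],
    [0,0,-0.09,0],
    [0,-0.02,-0.12,0],
    [0,-0.045,-0.12,0],
  ],
)

```text
time: 18.6
ee_pos: [0.6122, -0.0427, 0.1391]
tcp_rot: [179.6, 0.0, 90.4]
wrist_force: [0.2, 0.5, -0.1]
opening: 0.0451
grasp_force: 0.0
```

Request:
arm_command(
  series=[
    [-0.001,-0.03,0,0.14],
    [-0.003,-0.06,0,0.28],
    [-0.005,-0.09,0,0.42],
    [-0.006,-0.12,0,0.56],
    [-0.007,-0.15,0,0.7],
  ],
  hand=0.06,
)

```text
time: 19.1
ee_pos: [0.4591, -0.0506, 0.1342]
tcp_rot: [180.0, -0.0, 50.0]
wrist_force: [0.7, -0.6, 1.1]
opening: 0.0599
grasp_force: 0.0
```

Request:
arm_command(
  series=[
    [0,0,0,0.14],
    [0,0,0,0.28],
    [0,0,0,0.42],
    [0,0,0,0.476],
    [0,0,0,0.476],
  ],
)

```text
time: 19.6
ee_pos: [0.4603, -0.0506, 0.1344]
tcp_rot: [180.0, -0.0, 23.0]
wrist_force: [0.5, -0.1, 0.6]
opening: 0.0599
grasp_force: 0.0
```

```bash
cat >> h.py <<'E'
def rect(c,f,lo,hi,z,near):
    hsv=cv2.cvtColor(c["color"],cv2.COLOR_BGR2HSV); m=cv2.inRange(hsv,(lo,140,40),(hi,255,255))
    n,l,s,ce=cv2.connectedComponentsWithStats(m)
    for i in range(1,n):
        if s[i,4]>200:
            W=np.array([f(p[::-1],z) for p in np.argwhere(l==i)[::3]],np.float32); r=cv2.minAreaRect(W)
            if np.linalg.norm(np.array(r[0])-near)<.06: print("rect",r)
E
python3 - <<'E'
from h import *
c,f=wrist("pics/w4.png")
o=bot.get_obs(); print(o["ee_pos"],o["tcp_rot"],o["q"].round(1))
rect(c,f,4,20,.018,(.46,-.05))
for t in ("bag_clip","capsule_blue","capsule_tray"): print(t,[(np.round(r["location"]),round(r["confidence"],2),f(r["location"],0)) for r in bot.mark_of("wrist",t)])
E
```

```text
[ 0.46039498 -0.05062612  0.13436311] [ 1.79992973e+02 -1.04182066e-02  2.31071586e+01] [ -6.3  -7.8 -13.1  84.6  -0.  150.6]
rect ((0.46255233883857727, -0.04857324808835983), (0.07989799231290817, 0.013147218152880669), 23.18284797668457)
bag_clip [(array([312., 224.]), 0.73, array([ 0.4623, -0.0488]))]
capsule_blue []
capsule_tray [(array([309., 224.]), 0.55, array([ 0.4615, -0.0467]))]
```

View pics/w4.png

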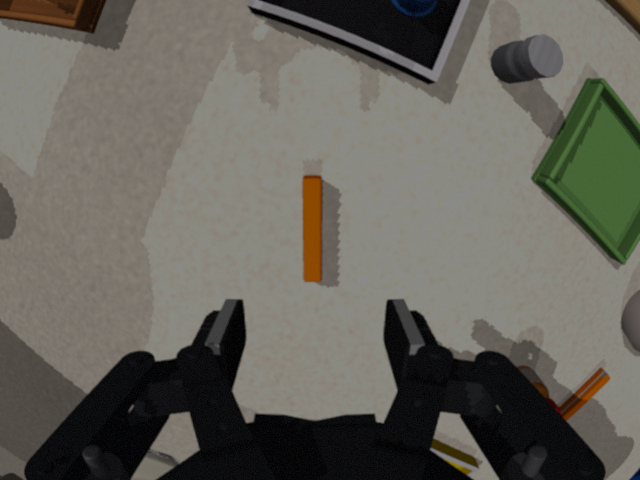

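The wrist view shows the clip at (312,229), aligned with the tool's x axis and centred between the fingers. The blue capsule is in the tray at (412,3).

Request:
arm_command(
  series=[
    [0.002,-0.001,0.035,0],
    [0.002,-0.001,0.07,0],
    [0.002,-0.001,0.1,0],
    [0.002,-0.001,0.122,0],
    [0.002,-0.001,0.13,0],
  ],
)

```text
time: 20.3
ee_pos: [0.4604, -0.0488, 0.002]
tcp_rot: [-179.9, 0.2, 23.1]
wrist_force: [-0.0, -0.4, 0.1]
opening: 0.0601
grasp_force: 0.0
```

Request:
arm_command(
  series=[
    [0,0,0,0],
    [0,0,0,0],
    [0,0,0,0],
    [0,0,0,0],
    [0,0,0,0],
  ],
  hand=0.005,
  grip_force=25,
)

```text
time: 20.8
ee_pos: [0.4628, -0.049, 0.0058]
tcp_rot: [179.9, -0.1, 23.0]
wrist_force: [0.1, 1.0, 5.9]
opening: 0.0132
grasp_force: 26.5
```

Request:
arm_command(
  series=[
    [0,0,0,0],
    [0,0,0,0],
    [0,0,-0.01,0],
    [0,0,-0.03,0],
    [0,0,-0.06,0],
  ],
)

```text
time: 21.3
ee_pos: [0.4609, -0.0488, 0.0645]
tcp_rot: [-179.9, 0.1, 23.0]
wrist_force: [0.7, -0.2, -0.6]
opening: 0.0131
grasp_force: 25.7
```

Request:
arm_command(
  series=[
    [0,0,-0.02,-0.14],
    [0,0,-0.04,-0.28],
    [0,0,-0.06,-0.42],
    [0,0,-0.06,-0.56],
    [0,0,-0.06,-0.7],
  ],
)

```text
time: 21.8
ee_pos: [0.4623, -0.049, 0.126]
tcp_rot: [179.9, -0.0, 63.5]
wrist_force: [-0.1, -0.3, -0.5]
opening: 0.0134
grasp_force: 25.7
```

Request:
arm_command(
  series=[
    [0,0,0,-0.14],
    [0,0,0,-0.28],
    [0,0,0,-0.42],
    [0,0,0,-0.476],
    [0,0,0,-0.476],
  ],
)

```text
time: 22.3
ee_pos: [0.4619, -0.0489, 0.1251]
tcp_rot: [180.0, 0.0, 90.4]
wrist_force: [-0.1, 0.1, -0.4]
opening: 0.0134
grasp_force: 25.7
```

Request:
arm_command(
  series=[
    [-0.035,0.023,0,0],
    [-0.07,0.047,0,0],
    [-0.105,0.07,0,0],
    [-0.14,0.094,0,0],
    [-0.175,0.118,0,0],
  ],
)

```text
time: 22.8
ee_pos: [0.5819, -0.2247, 0.1248]
tcp_rot: [180.0, 0.0, 90.3]
wrist_force: [0.4, -0.1, 0.6]
opening: 0.0133
grasp_force: 25.7
```

Request:
arm_command(
  series=[
    [-0.035,0.023,0,0],
    [-0.057,0.038,0.01,0],
    [-0.057,0.038,0.04,0],
    [-0.057,0.038,0.07,0],
    [-0.057,0.038,0.095,0],
  ],
)

```text
time: 23.3
ee_pos: [0.6191, -0.28, 0.0277]
tcp_rot: [-179.9, -0.0, 90.2]
wrist_force: [-0.1, 1.0, -0.6]
opening: 0.0131
grasp_force: 25.7
```

Request:
arm_command(
  series=[
    [0,0,0.006,0],
    [0,0,0.01,0],
    [0,0,0.013,0],
    [0,0,0.015,0],
    [0,0,0.016,0],
  ],
)

```text
time: 23.8
ee_pos: [0.62, -0.28, 0.0143]
tcp_rot: [179.9, 0.0, 90.4]
wrist_force: [-1.0, -0.3, 0.5]
opening: 0.0135
grasp_force: 25.7
```

Request:
arm_command(
  series=[
    [0,0,0.001,0],
    [0,0,0.002,0],
    [0,0,0.003,0],
    [0,0,0.003,0],
    [0,0,0.003,0],
  ],
)

```text
time: 24.3
ee_pos: [0.6197, -0.2799, 0.0118]
tcp_rot: [179.9, 0.0, 90.4]
wrist_force: [-3.2, 1.4, 8.5]
opening: 0.0131
grasp_force: 26.7
```

Request:
arm_command(
  series=[
    [0,0,0,0],
    [0,0,0,0],
    [0,0,0,0],
    [0,0,0,0],
    [0,0,0,0],
  ],
  hand=0.04,
)

```text
time: 24.8
ee_pos: [0.6194, -0.2798, 0.0101]
tcp_rot: [-180.0, -0.0, 90.4]
wrist_force: [-0.0, 0.3, -0.2]
opening: 0.0403
grasp_force: 0.0
```

Request:
arm_command(
  series=[
    [0,0,-0.03,0],
    [0,0,-0.07,0],
    [0,0,-0.11,0],
    [0,-0.01,-0.15,0],
    [-0.005,-0.045,-0.18,0],
  ],
)

```text
time: 25.3
ee_pos: [0.5759, -0.2847, 0.1921]
tcp_rot: [179.9, 0.0, 90.5]
wrist_force: [-0.1, -0.3, 1.0]
opening: 0.0397
grasp_force: 0.0
```

Request:
arm_command(
  series=[
    [-0.005,-0.04,0,0],
    [-0.01,-0.08,0,0],
    [-0.015,-0.12,0,0],
    [-0.02,-0.155,0,0],
    [-0.025,-0.185,0,0],
  ],
  hand=0.085,
)

```text
time: 25.8
ee_pos: [0.3879, -0.3114, 0.1905]
tcp_rot: [180.0, 0.0, 90.4]
wrist_force: [0.5, -0.2, 0.7]
opening: 0.0851
grasp_force: 0.0
```

```bash
python3 - <<'E'
from h import *
c,f=wrist("pics/w5.png")
o=bot.get_obs(); print(o["ee_pos"],o["tcp_rot"])
blob(c,f,0,7,.07,150)
for t in ("jar_red","bag_clip"): print(t,[(np.round(r["location"]),round(r["confidence"],2),f(r["location"],0)) for r in bot.mark_of("wrist",t)])
E
```

```text
[ 0.38503515 -0.31189909  0.19109953] [-1.79946100e+02  4.40856397e-02  9.03235913e+01]
[ 291  207   52   54 2199] [316. 234.] [ 0.3896 -0.3131]
jar_red [(array([318., 213.]), 0.56, array([ 0.3909, -0.3148]))]
bag_clip [(array([326., 323.]), 0.93, array([ 0.4009, -0.4303])), (array([541., 187.]), 0.86, array([ 0.6214, -0.2822]))]
```

View pics/w5.png

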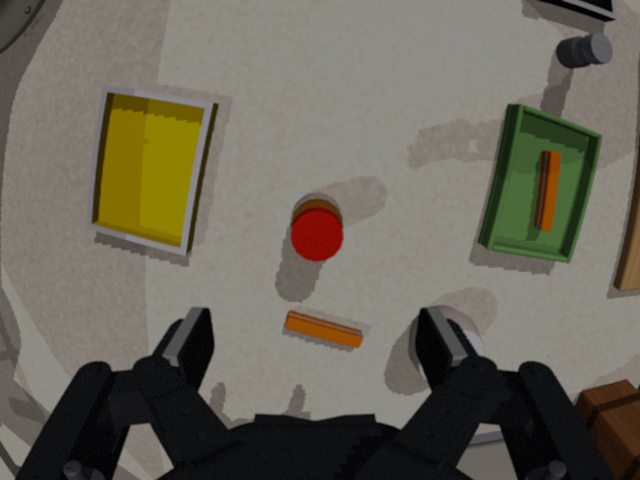

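The clip lies flat in the tin at (549,190). The red jar is at (317,234), about (0.3895, -0.3135).

Request:
arm_command(
  series=[
    [-0.002,0.004,0.03,0],
    [-0.002,0.004,0.07,0],
    [-0.002,0.004,0.11,0],
    [-0.002,0.004,0.14,0],
    [-0.002,0.004,0.155,0],
  ],
)

```text
time: 26.45
ee_pos: [0.3933, -0.3123, 0.0323]
tcp_rot: [-179.8, -0.1, 90.4]
wrist_force: [-0.6, 0.4, 0.5]
opening: 0.0848
grasp_force: 0.0
```

Request:
arm_command(
  series=[
    [0,0,0,0],
    [0,0,0,0],
    [0,0,0,0],
    [0,0,0,0],
    [0,0,0,0],
  ],
  hand=0.03,
  grip_force=30,
)

```text
time: 26.95
ee_pos: [0.3944, -0.3142, 0.0374]
tcp_rot: [179.9, 0.1, 90.4]
wrist_force: [-3.0, 1.0, 6.9]
opening: 0.0413
grasp_force: 29.6
```

Request:
arm_command(
  series=[
    [0,0,0,0],
    [0,0,0,0],
    [0,0,0,0],
    [0,0,-0.01,0],
    [0,0,-0.02,0],
  ],
)

```text
time: 27.45
ee_pos: [0.394, -0.3135, 0.0566]
tcp_rot: [180.0, 0.0, 90.4]
wrist_force: [0.9, 0.2, -0.9]
opening: 0.0412
grasp_force: 29.2
```

Request:
arm_command(
  series=[
    [0.01,0.005,-0.03,0],
    [0.04,0.015,-0.06,0],
    [0.08,0.03,-0.09,0],
    [0.12,0.045,-0.1,0],
    [0.16,0.06,-0.1,0],
  ],
)

```text
time: 27.95
ee_pos: [0.4541, -0.1518, 0.1589]
tcp_rot: [179.7, 0.1, 90.4]
wrist_force: [1.3, 0.4, -1.7]
opening: 0.0414
grasp_force: 29.5
```

Request:
arm_command(
  series=[
    [0.04,0.015,0,0],
    [0.08,0.03,0,0],
    [0.12,0.045,0,0],
    [0.16,0.06,0,0],
    [0.2,0.075,0,0],
  ],
)

```text
time: 28.45
ee_pos: [0.5268, 0.0495, 0.1566]
tcp_rot: [179.9, -0.0, 90.4]
wrist_force: [0.9, -0.5, -1.1]
opening: 0.0411
grasp_force: 29.5
```

Request:
arm_command(
  series=[
    [0.04,0.015,0,0],
    [0.08,0.03,0,0],
    [0.115,0.045,0,0],
    [0.145,0.058,0,0],
    [0.165,0.064,0,0],
  ],
)

```text
time: 28.95
ee_pos: [0.5897, 0.2154, 0.1559]
tcp_rot: [180.0, -0.0, 90.5]
wrist_force: [-0.2, -0.4, -1.3]
opening: 0.0407
grasp_force: 29.3
```

Request:
arm_command(
  series=[
    [0.006,0.008,0.01,0],
    [0.006,0.008,0.035,0],
    [0.006,0.008,0.06,0],
    [0.006,0.008,0.08,0],
    [0.006,0.008,0.09,0],
  ],
)

```text
time: 29.45
ee_pos: [0.5963, 0.2181, 0.0632]
tcp_rot: [-179.9, 0.1, 90.4]
wrist_force: [0.2, 0.3, -1.8]
opening: 0.041
grasp_force: 29.4
```

Request:
arm_command(
  series=[
    [0,0,0.006,0],
    [0,0,0.011,0],
    [0,0,0.015,0],
    [0,0,0.018,0],
    [0,0,0.019,0],
  ],
)

```text
time: 29.95
ee_pos: [0.5971, 0.219, 0.0464]
tcp_rot: [180.0, -0.0, 90.4]
wrist_force: [0.9, -0.4, -1.7]
opening: 0.0408
grasp_force: 29.4
```

Request:
arm_command(
  series=[
    [0,0,0.001,0],
    [0,0,0.002,0],
    [0,0,0.003,0],
    [0,0,0.003,0],
    [0,0,0.003,0],
  ],
)

```text
time: 30.45
ee_pos: [0.5971, 0.2191, 0.0437]
tcp_rot: [180.0, -0.0, 90.4]
wrist_force: [-0.9, 0.4, 2.4]
opening: 0.0403
grasp_force: 29.9
```

Request:
arm_command(
  series=[
    [0,0,0,0],
    [0,0,0,0],
    [0,0,0,0],
    [0,0,0,0],
    [0,0,0,0],
  ],
  hand=0.075,
)

```text
time: 30.95
ee_pos: [0.5969, 0.219, 0.0432]
tcp_rot: [-180.0, 0.0, 90.4]
wrist_force: [0.4, -1.3, 0.1]
opening: 0.0753
grasp_force: 0.0
```

Request:
arm_command(
  series=[
    [0,0,-0.03,0],
    [0,0,-0.07,0],
    [0,0,-0.11,0],
    [0,0,-0.15,0],
    [-0.01,-0.02,-0.18,0],
  ],
)

```text
time: 31.45
ee_pos: [0.5781, 0.2094, 0.2251]
tcp_rot: [179.9, -0.0, 90.4]
wrist_force: [-0.1, 1.0, 0.3]
opening: 0.0755
grasp_force: 0.0
```

Request:
arm_command(
  series=[
    [-0.025,-0.04,0,0],
    [-0.05,-0.08,0,0],
    [-0.075,-0.12,0,0],
    [-0.1,-0.16,0,0],
    [-0.12,-0.18,0,0],
  ],
)

```text
time: 31.95
ee_pos: [0.3953, 0.0867, 0.2238]
tcp_rot: [179.9, -0.0, 90.4]
wrist_force: [0.8, 0.3, 0.1]
opening: 0.075
grasp_force: 0.0
```

Request:
arm_command(
  series=[
    [0,-0.02,0,0],
    [0,-0.03,0,0],
    [0,-0.03,0,0],
    [0,-0.03,0,0],
    [0,-0.03,0,0],
  ],
)

```text
time: 32.45
ee_pos: [0.3686, 0.0877, 0.223]
tcp_rot: [-180.0, 0.0, 90.4]
wrist_force: [0.5, -0.2, 0.1]
opening: 0.075
grasp_force: 0.0
```

```bash
python3 - <<'E'
from h import *
c,f=wrist(); s=bot.camera("scene")["color"]; t=bot.camera("top")
w=c["color"][0:480]; cv2.imwrite("pics/f1.png",cv2.resize(s[180:400,160:540],(798,462),interpolation=cv2.INTER_CUBIC))
cv2.imwrite("pics/f2.png",w)
for n in ("espresso_cup","capsule_blue","capsule_purple","jar_red","jar_yellow"): print(n,[(r["confidence"],ray2z(t,r["location"],0 if n=="espresso_cup" else .006)[:2].round(3)) for r in bot.mark_of("top",n)])
E
```

```text
espresso_cup []
capsule_blue [(0.5, array([ 0.65 , -0.044]))]
capsule_purple [(0.67, array([0.652, 0.02 ]))]
jar_red [(0.68, array([0.599, 0.211]))]
jar_yellow [(0.58, array([0.597, 0.283]))]
```

View pics/f1.png

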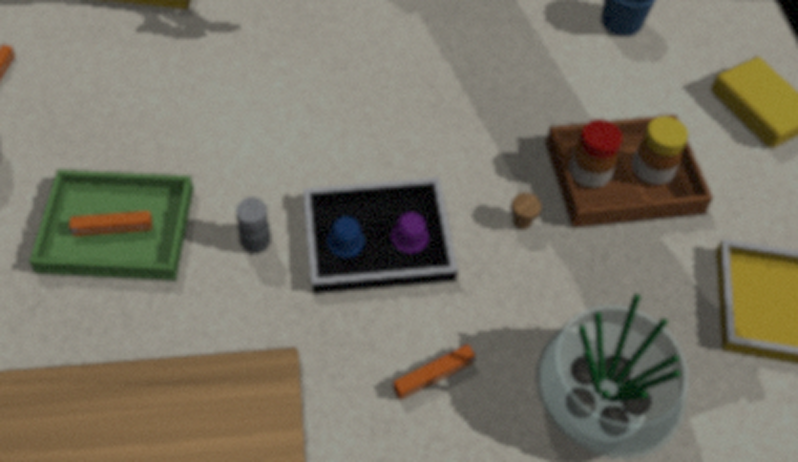

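View pics/f2.png

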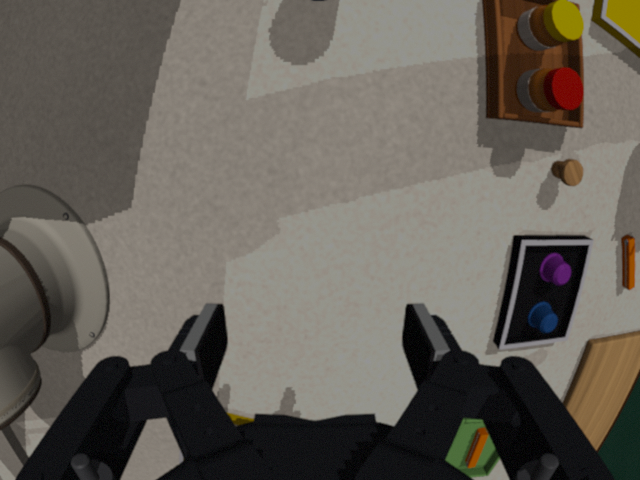

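In the scene view, both capsules stand in the tray at (346,237) and (410,232). Both jars stand in the crate at (597,155) and (660,150), the clip lies flat in the tin at (111,222), and the cup is still standing at (626,15).

```bash
python3 -c "
from workcell import bot
print(bot.job_done())"
```

```text
the job is handed in; nothing more can be done
None
```

The job is handed in, no verdict returned: the last pictures showed both capsules in the black tray, both jars in the crate, the clip flat in the green tin, and the cup still standing (never touched, position not re-measured).

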